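Unlock the snack stall's order tablet

ROBOT

A 7-joint arm with a two-finger parallel gripper is mounted at the origin on the work surface. World frame = base frame: x ahead of the robot, y to its left, z up, the work surface at z = 0. Lengths are in m, angles in degrees, forces in N, time in s.
With the tool pointing down it reaches from about 0.35 to 0.775 m from the base axis. Payload 3.1 kg.
Tool frame: the origin (TCP) lies on the centre line of the jaws, within the pads' length; the fingertips stand 17 mm ahead of it and the grasp point (between the pads) lies 2 mm behind it (robot.tip_reach is the distance from the TCP to the fingertips, in m); z points along the fingers, y is the direction in which the jaws open and shut (so a half turn about z gives the same grasp; the last joint's range is limited). The gripper opens to 85 mm and grips with 20 to 120 N. Pads are 22 mm wide; open, the fingers measure 114 mm over their backs; the gripper's body (76 mm by 85 mm) begins 54 mm behind the grasp point. The pads swing forward as they close: fully open they stand 13 mm farther back than shut.
Start: joints at [-72.978, 17.813, 0.802, 86.603, -0.252, 75.585, -1.558], TCP at [0.183, 0.519, 0.248] pointing down, gripper open.
Joint ranges: [-154.91, 154.91], [-16.99, 109.72], [-72.82, 74.43], [7.12, 147.25], [-82.49, 262.49], [11.32, 116.49], [-174.64, 174.64]. Speed limits (degrees/s): [159.86, 159.86, 180, 180, 180, 180, 180].

INTERFACE

Orientations are given as [roll, pitch, yaw] about the fixed x, y, z axes, in that order (R = Rz(yaw) Ry(pitch) Rx(roll)).
In Python, from station import robot, fingers, vision, workorder, recognise gives the robot as it stands. Calls block until the motion is done:
- robot.move_to(position, orientation): joint-space move of the TCP to a pose.
- robot.line_to(position, orientation=None, velocity=0.15, f_stop=None): straight line of the TCP; orientation=None keeps the orientation; velocity is the mean speed in m/s. With f_stop (N) it stops when the force on the tool has changed by that much, and returns True; else False.
- robot.move_j(angles): joint-space move.
- fingers.gripper_to(opening, force=None): opening from 0.0 (shut) to 1.0 (fully open); force is the grip in N (None keeps the last); returns when the fingers have stopped.
- robot.pause(seconds).
- robot.inverse_kinematics(position, orientation): joint angles nearest the present ones, or None.
- vision.grab_frame(name): name is "side" or "top"; returns the picture (400x640x3 uint8, red, green, blue); there is no depth.
- vision.calibration(name): a dict with "mtx" (3x3 intrinsics, pixels), "extrinsics" (4x4, takes a point from world to camera coordinates). Camera axes: x right, y up, looking along -z (the intrinsics and any distortion apply to the point x, -y, -z); pixel columns grow to the right and rows downward; lengths in m; the calibration is good to about 2 mm. A picture is of the moment at which its call begins. calibration takes no time and is no camera call.
A pose or a line that the arm cannot do raises robot.PlanningError and nothing moves.
- workorder.close_job(): hands the job in, once; it reports no verdict.
Trained networks look in the newest picture that a camera, given by its name, has taken for a name from the list of things; names that differ only in an ending like _2 or _b are one class to them, and where a whole thing is asked for, a point or a joint stands for the part that bears it (a point fixed in the world has none). Each returns a list of dicts, best first, with "p" (0 to 1); they miss things now and then, are a little off and sometimes report something else, mostly with a low value. They report only what shows in the picture. A call takes as long as a camera call.
- recognise(label, camera): "rect" ([centre column, centre row, width, height] in pixels, round what is visible of it).
Readings, each from a call of its own:
- robot.current_time_s(): time.
- robot.current_joint_positions(): joint angles.
- robot.current_dq(): joint speeds.
- robot.current_joint_torque(): joint torques, N m.
- robot.current_tool_pos(): TCP position.
- robot.current_eef_rot(): TCP orientation.
- robot.current_contact_force(): force on the tool from outside, world axes, zero at the start.
- robot.current_torque(): the same for the moment, N m.
- robot.current_finger_gap(): opening from 0.0 (shut) to 1.0 (fully open).
Only numpy, scipy, OpenCV 4.12 (cv2) and the standard library are available. Lean on these libraries where they do the work, as an engineer would, in place of code of your own. Each camera call takes 0.05 s, during which the arm holds its last target. There are 200 camera calls.

TASK

Unlock the stall's order tablet where it lies by drawing its L-shaped pattern lightly on the glass with shut fingertips pointing straight down, in one sliding stroke: from the top left dot straight down to the bottom left dot, then along the bottom row to the bottom right dot, and lift off there. Top, left and right are as for someone looking at the screen with the padlock picture in its top right corner. Keep off the four other dots, press gently, and leave the tablet and the things around it in their places.

Things in the scene. Friction and masses are not known exactly. Their poses are not given: they have to be found in the camera images.
- tablet: Tablet computer in a black foam-padded case, lying loose on the counter, screen up, any way round. Case 272 x 194 x 22 mm (corner bumpers stand out 4 mm more), 0.9 kg in all, rubbery underside. Origin: centre of the underside. x: along the long side, to the right of the picture; y: to the top of the picture; z up. The case rim stands 2 mm above the glass.
- screen (a point): Centre of the dark glass (247 x 169 mm), on its upper face, 19.5 mm above the counter. x: right of the picture, y: its top, z: out of the glass. Nine white dots (10 mm, each in a 17 mm disc) form a square 3 x 3 grid, 50 mm apart, the middle one here: top left dot x -50, y +50 mm; bottom right x +50, y -50 mm. A dot is touched when the middle of the fingertips is within 14 mm in x and in y.
- padlock (a point): White padlock picture, 26 mm wide and 33 mm high, on the screen beside the dots, its middle 86 mm right and 45 mm up from the screen's centre: it marks the top right corner, its bow is towards the top. A thin white bar lies at the middle of the bottom edge, small battery and signal signs in the top left corner.
- pane (a joint): How far the glass is pressed down into the foam of the case, in m: 0 when let alone, at most 0.006. The slick, flat glass gives straight down by 1 mm for every 2.2 N wherever it is pressed, and comes back when let go. A force of 2 to 8 N suits a stroke.
- jar_mid (a point): Bystander: clear jar of orange-brown snacks with a green screw cap, 76 mm across, 70 mm high, standing off the upper long side of the tablet. This point is on its axis, 35 mm above the counter. Leave it alone.
- stapler_mid (a point): Bystander: grey desk stapler, 128 x 34 mm, 50 mm high, off the lower long side of the tablet. This point is at its middle, 25 mm above the counter. Leave it alone.
- clip: Bystander: white plastic bag clip, 135 x 19 x 12 mm, lying off the left short side. Origin: middle of its underside, x along it. Leave it alone.
- stylus: Bystander: aluminium stylus with flat sides, 155 x 9 x 11 mm, lying off the right short side. Origin: middle of its underside, x towards its tip. It is not used. Leave it alone.

How it is judged:
By the outcome, as a careful person would: the job done as asked, in the order asked, and still so for the second after the job is handed in, with the robot touching nothing.
It also fails if it takes over 42 s, if anything falls off the work surface, if the arm or the gripper's body presses on something with over 40 N, if the wrist force passes 120 N, or if a joint passes its speed limit or range.

## Working session

There is one attempt and no reset: what is moved stays moved. The work goes in short steps, each a Python script; the robot and the scene stay as the last script left them, time stands still between calls to the robot, and variables do not carry over. Pictures are saved under pics/ and viewed, about 8 in all and at most 12, crops included, and the job is handed in when it is done.

```bash
mkdir -p pics; python3 - <<'E'
from station import robot, fingers, vision, workorder, recognise
import cv2
for c in ("top","side"):
    im=vision.grab_frame(c); cv2.imwrite(f"pics/{c}0.png",im[:,:,::-1])
    k=vision.calibration(c); print(c,k)
    for n in ("tablet","padlock","screen","jar_mid","stapler_mid","clip","stylus"):
        print(n,recognise(n,c)[:2])
print(robot.current_time_s(),robot.current_eef_rot(),robot.tip_reach)
E
```

```text
top {'mtx': array([[439.54266753,   0.        , 321.61594856],
       [  0.        , 439.54266753, 205.44170531],
       [  0.        ,   0.        ,   1.        ]]), 'extrinsics': array([[-1.06189979e-01, -9.94345433e-01,  9.21194783e-04,
         6.70757227e-02],
       [ 9.71274179e-01, -1.03527611e-01,  2.14262698e-01,
        -5.80002394e-01],
       [-2.12955766e-01,  2.36472841e-02,  9.76775638e-01,
        -8.64118183e-01],
       [ 0.00000000e+00,  0.00000000e+00,  0.00000000e+00,
         1.00000000e+00]])}
tablet [{'rect': [357.2, 226.8, 135.5, 95.9], 'p': 0.82}]
padlock [{'rect': [354.2, 226.1, 117.5, 83.6], 'p': 0.89}]
screen [{'rect': [355.4, 225.7, 117.1, 81.7], 'p': 0.62}]
jar_mid []
stapler_mid [{'rect': [366.3, 166.1, 57.0, 17.0], 'p': 0.66}]
clip [{'rect': [429.9, 222.1, 17.5, 58.4], 'p': 0.6}]
stylus [{'rect': [279.0, 207.9, 15.3, 69.2], 'p': 0.83}]
side {'mtx': array([[466.9687412 ,   0.        , 309.94067   ],
       [  0.        , 466.9687412 , 202.60129819],
       [  0.        ,   0.        ,   1.        ]]), 'extrinsics': array([[ 0.99671545, -0.07989578, -0.01322801, -0.56186278],
       [ 0.0718807 ,  0.7975619 ,  0.59893921, -0.07625534],
       [-0.03730256, -0.5979228 ,  0.80068524, -0.91602917],
       [ 0.        ,  0.        ,  0.        ,  1.        ]])}
tablet [{'rect': [302.3, 250.1, 117.6, 134.4], 'p': 0.62}]
padlock [{'rect': [299.9, 246.0, 98.5, 115.6], 'p': 0.91}, {'rect': [322.0, 180.4, 64.3, 11.1], 'p': 0.43}]
screen [{'rect': [300.8, 248.0, 97.1, 117.2], 'p': 0.89}]
jar_mid [{'rect': [220.3, 232.0, 47.3, 48.4], 'p': 0.9}]
stapler_mid [{'rect': [375.3, 258.1, 18.8, 72.9], 'p': 0.69}]
clip [{'rect': [305.6, 329.4, 82.9, 12.4], 'p': 0.8}, {'rect': [301.8, 248.1, 100.3, 116.1], 'p': 0.17}]
stylus [{'rect': [319.9, 180.8, 66.1, 13.1], 'p': 0.74}]
0.8 [1.79993828e+02 3.11413720e-03 1.60591413e+02] 0.017
```

View pics/top0.png

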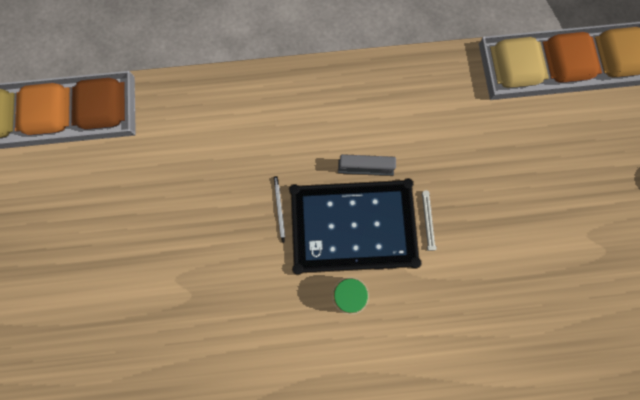

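View pics/side0.png

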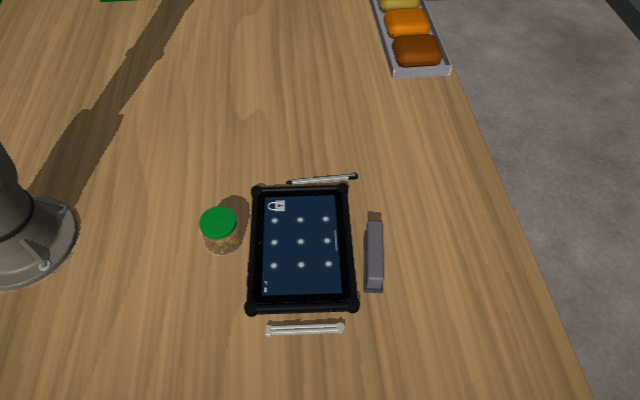

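The tablet is upside down in the top view: the padlock is at about (315,248), so the top left dot is at about (379,247), bottom left (375,202) and bottom right (330,204). The side view agrees, with the padlock at (277,206), and those dots at (274,265), (328,264) and (326,219). Next I fit the grid in both pictures.

```bash
cat > h.py <<'E'
import numpy as np, cv2
from scipy.optimize import least_squares
from station import vision
G=np.array([[x,y] for y in (.05,0,-.05) for x in (-.05,0,.05)])  # picture reading order
def proj(P,c):
    k=vision.calibration(c); q=(np.c_[P,np.ones(len(P))]@k["extrinsics"].T)[:,:3]*[1,-1,-1]
    q=q@k["mtx"].T; return q[:,:2]/q[:,2:]
def plane(uv,c,z):
    k=vision.calibration(c); E=k["extrinsics"]; R=E[:3,:3]; o=-R.T@E[:3,3]
    d=R.T@((np.linalg.inv(k["mtx"])@[*uv,1])*[1,-1,-1]); return o+d*(z-o[2])/d[2]
def world(p,g,z=.0195):
    c,s=np.cos(p[2]),np.sin(p[2]); return np.c_[g@np.array([[c,s],[-s,c]])+p[:2],np.full(len(g),z)]
def dots(im,guess):
    g=cv2.cvtColor(im,cv2.COLOR_RGB2GRAY).astype(float); out=[]
    for u,v in np.round(guess).astype(int):
        for _ in range(3):
            w=np.clip(g[v-6:v+7,u-6:u+7]-90,0,None); yy,xx=np.mgrid[v-6:v+7,u-6:u+7]
            a=np.array([(w*xx).sum(),(w*yy).sum()])/max(w.sum(),1e-9); u,v=np.round(a).astype(int)
        out.append(a)
    return np.array(out)
def fit(d,p0=None):  # d: {cam: 9x2}
    f=lambda p:np.concatenate([(proj(world(p,G),c)-d[c]).ravel() for c in d])
    r=least_squares(f,p0,loss="soft_l1"); return r.x,np.sqrt(np.mean(f(r.x)**2))
E
python3 - <<'E'
from h import *
g={"top":[(379,247),(356,248),(333,249),(377,224),(354,225),(331,226),(375,202),(352,203),(330,204)],
"side":[(274,265),(274,242),(275,221),(301,265),(301,241),(300,220),(328,264),(327,240),(326,219)]}
d={c:dots(cv2.imread(f"pics/{c}0.png")[:,:,::-1].copy(),np.array(g[c])) for c in g}
c0=plane(d["top"][4],"top",.0195); tl=plane(d["top"][3],"top",.0195); e=c0-tl
p0=[c0[0],c0[1],np.arctan2(e[1],e[0])]
for s in (["top"],["side"],["top","side"]):
    p,r=fit({c:d[c] for c in s},p0); print(s,p[:2].round(4),np.degrees(p[2]).round(2),"rms px",r.round(2))
np.save("p.npy",p)
W=world(p,np.array([[-.05,.05],[-.05,-.05],[.05,-.05],[.086,.045],[0,0]])); print(W.round(4)); print(proj(W[3:4],"top"),proj(W[3:4],"side"))
# bystander heights etc
print("jar",plane((220,222),"side",.07),plane((351,295),"top",.07)); print("stapler",plane((367,163),"top",.05)); 
from station import robot
for y in (0,45,90,-45,-90,135,180,-135): print(y,robot.inverse_kinematics([*W[0][:2],.05],[180,0,y]),end="\n")
E
```

```text
['top'] [ 0.5431 -0.0612] 86.97 rms px 0.05
['side'] [ 0.5408 -0.0591] 87.18 rms px 0.06
['top', 'side'] [ 0.5417 -0.0601] 87.08 rms px 0.52
[[ 0.4892 -0.1075  0.0195]
 [ 0.5891 -0.1126  0.0195]
 [ 0.5942 -0.0127  0.0195]
 [ 0.5011  0.028   0.0195]
 [ 0.5417 -0.0601  0.0195]]
[[315.140382   247.94562237]] [[277.57880128 205.68648614]]
jar [ 0.39691347 -0.03713642  0.07      ] [ 0.39344944 -0.03368179  0.07      ]
stapler [ 0.67054792 -0.10384863  0.05      ]
0 [-33.15914676  36.94195202  60.56854797 110.13497983 -38.89874073
  56.468126   -44.35470863]
45 [-31.87224241  35.65387913  58.23841014 110.09938159 -37.00222082
  55.43290159  -1.02611866]
90 [-31.07398592  34.93120944  56.84445744 110.07686732 -35.88773966
  54.86085098  42.98643896]
-45 [-35.17523664  39.34841749  64.48616565 110.18895503 -42.17793792
  58.45294041 -86.49464015]
-90 [ -35.17523664   39.34841749   64.48616565  110.18895503  -42.17793792
   58.45294041 -131.49464015]
135 [-31.00079807  34.86756224  56.71839436 110.07478681 -35.78770095
  54.8107789   87.89762485]
180 [-21.4087538   29.06127106  41.82314478 109.78030169 -24.83054128
  50.47382871 123.03162207]
-135 [-17.92786199  27.76038633  36.90618418 109.66385865 -21.55769061
  49.57183021 165.0485674 ]
```

Both cameras agree to about 3 mm and 0.2°, and the padlock reprojects onto its picture. I'll shut the fingers, hover over the top left dot, check that the lines can be planned, and look.

```bash
python3 - <<'E'
from h import *
from station import robot,fingers
p=np.load("p.npy"); W=world(p,np.array([[-.05,.05],[-.05,-.05],[.05,-.05]]))
fingers.gripper_to(0.0,20)
o=[180,0,90]
robot.move_to([*W[0][:2],.16],o)
robot.line_to([*W[0][:2],.0365+.012])
print(robot.current_joint_positions(),robot.current_tool_pos(),robot.current_eef_rot(),robot.current_finger_gap(),robot.current_time_s())
for w in W: print(robot.inverse_kinematics([*w[:2],.0345],o))
robot.pause(.3);print(robot.current_contact_force())
ims=[]
for c in("top","side"):
    im=vision.grab_frame(c); u,v=proj(W[:1],c)[0].astype(int); print(c,u,v)
    ims.append(cv2.resize(im[v-60:v+60,u-60:u+60,::-1],(400,400),interpolation=cv2.INTER_CUBIC))
cv2.imwrite("pics/hover.png",np.hstack(ims))
E
```

```text
[-26.80469496  31.94493459  49.92715181 109.9469494  -30.75941702
  52.34521023  38.38560012] [ 0.49001451 -0.10784412  0.04922348] [1.79908991e+02 2.89264160e-02 9.00049383e+01] -0.0016830719434858623 4.95
[-25.91506148  33.16944766  48.78604547 110.59577855 -32.07453278
  50.81000502  39.3903876 ]
[-21.11390587  42.32360141  46.23978917  94.43415695 -34.74456132
  58.56960773  36.4404577 ]
[-31.07619253  41.84107474  46.39832494  95.37875651 -34.66272848
  58.13995113  27.01072957]
[-0.14169138  0.14585339  0.8628349 ]
top 377 246
side 273 265
```

View pics/hover.png

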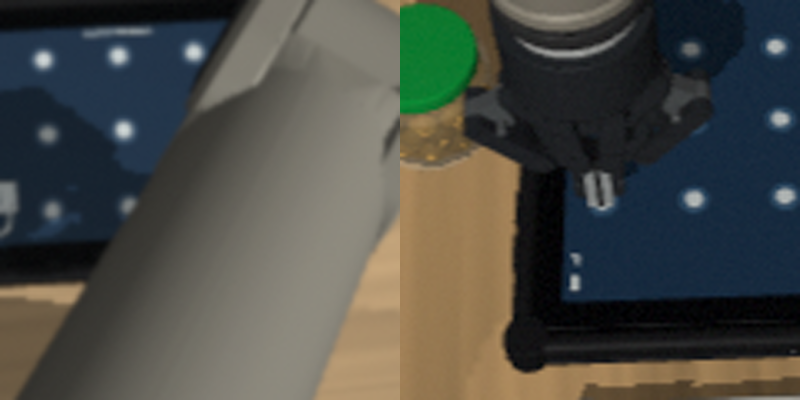

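The shut tips hover over the top left dot (side crop, about (600,205)), clear of the jar. Next is the touch and the stroke.

```bash
python3 - <<'E'
from h import *
from station import robot
p=np.load("p.npy")
P=world(p,np.array([[-.05,.05],[-.05,0],[-.05,-.05],[0,-.05],[.05,-.05]]))[:,:2]
f0=np.mean([robot.current_contact_force()[2] for _ in range(5)])
hit=robot.line_to([*P[0],.030],velocity=.01,f_stop=2.0)
robot.pause(.2); t=robot.current_tool_pos(); f=robot.current_contact_force()[2]-f0
print(hit,t,f,f0)
if not hit: raise SystemExit
z=t[2]+np.clip((f-4.8)/2200,-.002,.002)
robot.line_to([*P[0],z],velocity=.01); robot.pause(.2)
for i,q in enumerate(P):
    if i: robot.line_to([*q,z],velocity=.06)
    F=robot.current_contact_force(); t=robot.current_tool_pos(); print(i,z,t,(t[:2]-q).round(4),F.round(2),robot.current_time_s())
    z+=np.clip((F[2]-f0-4.8)/2200,-.001,.001)*.7
robot.line_to([*P[-1],.12],velocity=.08)
print(robot.current_contact_force()-[0,0,f0],robot.current_time_s())
E
```

```text
True [ 0.48923075 -0.10745295  0.03549596] 2.564341303818441 0.4349143191404924
0 0.03447975235061771 [ 0.48926529 -0.10751663  0.03458171] [0. 0.] [ 0.12 -0.27  5.11] 7.2167
1 0.03443991399091709 [ 0.53775424 -0.11018553  0.03417938] [-0.0014 -0.0001] [-2.32  0.53  6.43] 8.2
2 0.034819358653876836 [ 0.58788274 -0.11277332  0.03452436] [-0.0012 -0.0002] [-2.36  1.04  5.57] 9.1833
3 0.03492667064538653 [ 0.59197669 -0.06099585  0.03488463] [0.0003 0.0017] [1.18 2.49 3.68] 10.1667
4 0.03443144257309887 [ 0.594306   -0.01086192  0.03447249] [0.0001 0.0019] [-0.12 -1.09  4.75] 11.15
[0.12030499 0.43074329 0.18614708] 12.3667
```

The stroke ran at 3 to 6 N, within 2 mm of the path. I'll move away and check that nothing shifted.

```bash
python3 - <<'E'
from h import *
from station import robot,recognise
p=np.load("p.npy"); t=robot.current_tool_pos()
robot.line_to([t[0],t[1],.25]); robot.move_j([-72.978,17.813,.802,86.603,-.252,75.585,-1.558]); robot.pause(.3)
d={}
for c in("top","side"):
    im=vision.grab_frame(c); cv2.imwrite(f"pics/{c}1.png",im[:,:,::-1])
    d[c]=dots(im,proj(world(p,G),c))
    a=cv2.imread(f"pics/{c}0.png",0).astype(int);b=cv2.imread(f"pics/{c}1.png",0).astype(int)
    D=abs(a-b)>40; print(c,D.sum(),np.argwhere(D).min(0) if D.any() else"",np.argwhere(D).max(0) if D.any() else"")
q,r=fit(d,p); print(p,q,r,robot.current_time_s(),robot.current_contact_force())
cv2.imwrite("pics/after.png",np.hstack([cv2.imread("pics/top1.png")[130:330,240:460],cv2.imread("pics/side1.png")[160:360,190:410]]))
E
```

```text
top 0  
side 2 [ 11 185] [ 12 186]
[ 0.54170827 -0.06013367  1.5198142 ] [ 0.54170972 -0.06013271  1.51983813] 0.5252281230633391 16.175 [ 1.16493923  0.25615734 -0.38088833]
```

View pics/after.png

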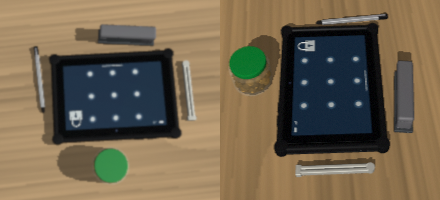

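The picture shows the tablet, jar, stapler, clip and stylus all in place, with no pixel change around them.

```bash
python3 -c "
from station import workorder; print(workorder.close_job())"
```

```text
the job is handed in; nothing more can be done
None
```

I drew the L with shut, downward fingertips in one unbroken stroke: top left, bottom left, then bottom right. I lifted off straight up and handed the job in. The screen shows no unlock sign in the pictures, so I judged success from the path and force readings only.

- **Force:** at the five points where I read it, the press was about 3.2 to 6.0 N, inside the 2 to 8 N range. I took no readings between those points.
- **Path:** the tool stayed within 2 mm of the planned path at those points.
- **Position accuracy:** the two cameras disagreed by about 3 mm on the tablet's position. I used the joint fit, which is well inside the 14 mm dot tolerance.
- **Afterwards:** the refitted tablet pose matched to within 0.01 mm. The before and after pictures showed no change around the tablet or the four things beside it.
- **Time:** the arm was back at its start pose, touching nothing, at 16.2 s. A residual reading of about 1 N there is sensor offset.

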